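# Charge the polishing-stone cassette and draw it from its dock

### The job

Push the green paddle down to tip the tray so that all three polishing stones drop into the grey cassette while it is locked in its dock. Then pinch the cassette's two orange side catches together, lift it out by them with the stones inside, and finish while still holding it in the air: upright, still, catches squeezed, about 10 cm above its seat. Leave the cast, the jar, the box and the cup around it where they are.

Things in the scene. Friction and masses are not known exactly. Their poses are not given: they have to be found in the camera images.
- dock: Fixed dock, grey base plate 160x158x6 mm. Origin: on the bench, under the centre of the cassette's seat (seat 6 mm up). z up; +y towards the tipping tray; the catches are pinched along x; the paddle is on the -x side (towards the robot, turned up to 0.45 rad). Beside the catches aluminium cheeks at x = +-28 to +-40 mm reach 23 mm up; tray brackets at y = 40 to 56 mm reach 78 mm.
- tray (a joint): Steel tipping tray on a level hinge along the dock's x, at dock y 43, z 70 mm. 0 = level, held by a spring; 0.96 rad = fully tipped against a stop, pouring to -y into the cassette. The stones have slid out by about 0.8 rad; it swings back when let go. 34 mm wide, 61 long. Level: floor 79 mm up, walls 92, nearest edge at dock y 34 mm. Tipped: far end about 125 mm up at dock y 60 to 70 mm.
- paddle (a point): Middle of the top of the green paddle (24 mm along dock x, 34 long) that tips the tray, on a 73 mm lever from the hinge. At rest: dock (-90, -27, 91) mm, free (-y) end higher by a 0.26 rad slope. Pushed down with 2 to 4 N it swings in an arc about the hinge, through y = -30 mm, to dock (-90, -11, 25) mm at the tray's stop.
- cassette: Loose grey open-topped cassette, outside 38 (x) x 64 (y) x 56 mm high, walls 2.5, floor 3 mm, about 0.16 kg. Origin: centre of its underside; axes parallel to the dock's when home (1 mm play). Orange sprung catches on its -x (front) and +x (rear) sides hook under ledges of the dock; it lifts straight up only while both are pressed in.
- front_catch_pad (a point): Centre of the outer face of the orange finger pad on the cassette's -x side. Pad 26 mm wide (y), 26 high, from 40 to 66 mm above the cassette's underside; this point is 53 mm above the underside (59 mm above the bench when home), 29 mm from the middle. The pads measure 58 mm over both outer faces, 48 mm when pressed in.
- rear_catch_pad (a point): The same on the cassette's +x side.
- front_catch (a joint): Inward travel of the front catch: 0 = out (latched when home), 0.005 m = pressed fully in against the cassette. Spring 4 N at the start of travel, 8 N at the end. Its hook is free of the ledge past about 0.0035 m (up to 0.0045 if the cassette sits to one side of its play).
- rear_catch (a joint): The same for the rear catch.
- stone_1: Loose white ceramic polishing stone, a short cylinder 15 mm across and 13 high, 12 g; lies in the tray at the start, three in a row. Origin: centre of its flat underside.
- stone_2: Loose brick red ceramic polishing stone, a short cylinder 15 mm across and 13 high, 12 g; lies in the tray at the start, three in a row. Origin: centre of its flat underside.
- stone_3: Loose blue ceramic polishing stone, a short cylinder 15 mm across and 13 high, 12 g; lies in the tray at the start, three in a row. Origin: centre of its flat underside.
- cast_white: white plaster dental cast on a yellowish base, 66x70x47 mm, loose bystander; origin under its centre
- jar_blue: small white jar with a blue lid, 48 mm across, 62 mm high, loose bystander; origin under its centre
- tooth_box: flat white box with a blue lid, 68x115x27 mm, loose bystander; origin under its centre
- steel_cup: small steel cup, 60 mm across, 46 mm high, loose bystander; origin under its centre
Things that resemble listed ones, but are neither listed nor needed, are in the scene too. What is shaped like the cassette but red or yellow is not meant.

How it is judged (in metres and radians):
On the way, in this order (a step that is already met when the one before it is completed fails the run):
1. the tray is tipped with the cassette home in its dock (value of joint tray above 0.6 rad and z of cassette in the frame of dock between 0.003 and 0.01 m), for 0.05 s.
2. all stones are in the cassette and both catches are pinched in while it is still home (x of stone_1 in the frame of cassette between -0.0165 and 0.0165 m and y of stone_1 in the frame of cassette between -0.0295 and 0.0295 m and z of stone_1 in the frame of cassette between 0 and 0.056 m and x of stone_2 in the frame of cassette between -0.0165 and 0.0165 m and y of stone_2 in the frame of cassette between -0.0295 and 0.0295 m and z of stone_2 in the frame of cassette between 0 and 0.056 m and x of stone_3 in the frame of cassette between -0.0165 and 0.0165 m and y of stone_3 in the frame of cassette between -0.0295 and 0.0295 m and z of stone_3 in the frame of cassette between 0 and 0.056 m and z of cassette in the frame of dock between 0.003 and 0.01 m and value of joint each of front_catch, rear_catch above 0.0035 m), for 0.05 s.
At the end, for the whole second after the job is handed in: The cassette is held by the fingers with both catches pressed in (over 3.5 mm each), its underside at least 70 mm above its seat, upright within 0.3 rad, still (under 30 mm/s), not touching the dock, with all three stones inside (z of cassette in the frame of dock above 0.076 m and angle between cassette's own z axis and vertical below 0.3 rad and linear speed of cassette below 0.03 m/s and contact force between cassette and the fingers above 3 N and contact force between cassette and dock below 0.05 N and value of joint each of front_catch, rear_catch above 0.0035 m and x of stone_1 in the frame of cassette between -0.0165 and 0.0165 m and y of stone_1 in the frame of cassette between -0.0295 and 0.0295 m and z of stone_1 in the frame of cassette between 0 and 0.056 m and x of stone_2 in the frame of cassette between -0.0165 and 0.0165 m and y of stone_2 in the frame of cassette between -0.0295 and 0.0295 m and z of stone_2 in the frame of cassette between 0 and 0.056 m and x of stone_3 in the frame of cassette between -0.0165 and 0.0165 m and y of stone_3 in the frame of cassette between -0.0295 and 0.0295 m and z of stone_3 in the frame of cassette between 0 and 0.056 m); the arm keeps its last pose, push and grip.
It fails at once if the white cast is pushed more than 30 mm from its place (distance of cast_white from where it was at the start of the episode above 0.03 m).
It fails at once if the blue-lidded jar is pushed more than 30 mm from its place (distance of jar_blue from where it was at the start of the episode above 0.03 m).
It fails at once if the blue-lidded box is pushed more than 30 mm from its place (distance of tooth_box from where it was at the start of the episode above 0.03 m).
It fails at once if the steel cup is pushed more than 30 mm from its place (distance of steel_cup from where it was at the start of the episode above 0.03 m).
It also fails if it takes over 45 s, if anything falls off the work surface, if the arm or the gripper's body presses on something with over 40 N, if the wrist force passes 120 N, or if a joint passes its speed limit or range.

### The arm

A 6-joint arm with a two-finger parallel gripper is mounted at the origin on a cart in front of the work surface, level with it; the furniture and walls round the work are solid. World frame = base frame: x ahead of the robot, y to its left, z up, the work surface at z = 0. Lengths are in m, angles in degrees, forces in N, time in s.
With the tool pointing down it reaches from about 0.35 to 0.875 m from the base axis. Payload 4.2 kg.
Tool frame: the origin (TCP) lies midway between the tips of the shut fingers; the grasp point (between the pads) lies 19 mm behind it; z points along the fingers, y is the line along which they close (so a half turn about z gives the same grasp; the last joint's range is limited). The gripper opens to 87 mm and grips with 3 to 60 N. Pads are 19 mm wide; open, the fingers measure 117 mm over their backs; the gripper's body (75 mm by 190 mm) begins 51 mm behind the grasp point.
Start: joints at [-49.412, 22.042, 0.453, 0, -68.411, -14.817], TCP at [0.272, -0.563, 0.223] pointing down, gripper open.
Joint ranges: [-179.83, 179.83], [-69.29, 118.12], [-61.27, 80.66], [-181.25, 117.63], [-171.15, -9.14], [-177.46, 177.46]. Speed limits (degrees/s): [159.86, 159.86, 180, 180, 180, 180].

### API

Orientations are given as [roll, pitch, yaw] about the fixed x, y, z axes, in that order (R = Rz(yaw) Ry(pitch) Rx(roll)).
In Python, from workcell import env gives the robot as it stands. The module is installed in compiled form; this text tells all that it offers. Calls block until the motion is done:
- env.goto(position, orientation): joint-space move of the TCP to a pose.
- env.move_straight(position, rotation=None, rate=0.15, force_limit=None): straight line of the TCP; rotation=None keeps the orientation; rate is the mean speed in m/s. With force_limit (N) it stops when the force on the tool has changed by that much, and returns True; else False.
- env.set_joints(angles): joint-space move.
- env.gripper_to(opening, grasp_force=None): opening from 0.0 (shut) to 1.0 (fully open); grasp_force is the grip in N (None keeps the last); returns when the fingers have stopped.
- env.dwell(seconds).
- env.inverse_kinematics(position, orientation): joint angles nearest the present ones, or None.
- env.read_state(): the state.
- env.grab_frame(name): name is "scene" or "top"; returns a dict with "image" (420x560x3 uint8, blue, green, red), "fx", "fy", "cx", "cy" (pixels), "D" ([k1, k2, p1, p2, k3] as OpenCV has them; the pictures are not rectified), "position" and "orientation" of the camera in the world. Camera axes: x right, y up, looking along -z (the intrinsics and any distortion apply to the point x, -y, -z); pixel columns grow to the right and rows downward; lengths in m; the calibration is good to about 2 mm. A picture is of the moment at which its call begins. There is no depth.
A pose or a line that the arm cannot do raises env.Unreachable and nothing moves.
- env.close_job(): hands the job in; it is judged then, once.
Trained networks look in a picture, given as the dict that the camera call returned (one of the last four; its "shot" number tells which), for a name from the list of things; names that differ only in an ending like _2 or _b are one class to them, and where a whole thing is asked for, a point or a joint stands for the part that bears it (a point fixed in the world has none). Each returns a list of dicts, best first, with "score" (0 to 1); they miss things now and then, are a little off and sometimes report something else, mostly with a low value. They report only what shows in the picture. A call takes as long as a camera call. They do not tell look-alikes from the thing itself.
- env.search_frame(picture, thing): "xyz" ([x, y, z] in m, in world coordinates, good to about 4 mm: the middle of the surface that is visible of it).
- env.trace(picture, thing): "mask" (420x560 bool, what is visible of it).
The state is a dict: "clock": time; "joint_positions": joint angles; "qvel": joint speeds; "joint_torque": joint torques, N m; "position": TCP position; "tool_rot": TCP orientation; "force": force on the tool from outside, world axes, zero at the start; "wrist_torque": the same for the moment, N m; "opening": opening from 0.0 (shut) to 1.0 (fully open); "finger_force": force on a finger pad.
Only numpy, scipy, OpenCV 4.12 (cv2) and the standard library are available. Lean on these libraries where they do the work, as an engineer would, in place of code of your own. Each camera call takes 0.05 s, during which the arm holds its last target. There are 200 camera calls.

## Working session

There is one attempt and no reset: what is moved stays moved. The work goes in short steps, each a Python script; the robot and the scene stay as the last script left them, time stands still between calls to the robot, and variables do not carry over. Pictures are saved under pics/ and viewed, at most 10 in all, crops included, and the job is handed in when it is done.

```bash
mkdir -p pics; python3 - <<'E'
from workcell import env
import cv2, numpy as np
for n in("scene","top"):
    p=env.grab_frame(n); cv2.imwrite(f"pics/{n}1.png",p["image"])
    print(n,p["fx"],p["cx"],p["cy"],p["D"],p["position"],p["orientation"])
    for t in("dock","cassette","paddle","tray","front_catch_pad","rear_catch_pad","stone_1","stone_2","stone_3","cast_white","jar_blue","tooth_box","steel_cup"):
        print(t,[(np.round(d["xyz"],3).tolist(),round(d["score"],2)) for d in env.search_frame(p,t)[:4]])
print(env.read_state())
E
```

```text
scene 457.90214753887034 281.529247214514 212.6738036200964 [-0.12136794  0.          0.          0.          0.        ] [0.189532   0.82925688 0.65299865] [  56.29862929   -1.34720417 -148.49035305]
dock [([0.558, -0.018, 0.008], 0.94)]
cassette [([0.558, -0.179, 0.041], 0.89), ([0.598, -0.065, 0.041], 0.82), ([0.717, 0.012, 0.048], 0.67), ([0.572, -0.023, 0.088], 0.27)]
paddle [([0.571, -0.025, 0.088], 0.88)]
tray [([0.57, -0.022, 0.085], 0.63)]
front_catch_pad [([0.578, -0.058, 0.055], 0.64)]
rear_catch_pad [([0.719, 0.03, 0.044], 0.77), ([0.53, -0.177, 0.034], 0.41)]
stone_1 [([0.462, 0.397, 0.027], 0.51)]
stone_2 [([0.462, 0.397, 0.027], 0.51)]
stone_3 [([0.462, 0.397, 0.027], 0.51)]
cast_white [([0.776, -0.149, 0.031], 0.74)]
jar_blue [([0.73, 0.308, 0.046], 0.65), ([0.576, -0.023, 0.085], 0.59)]
tooth_box [([0.579, 0.401, 0.029], 0.79)]
steel_cup []
top 504.953613129259 281.9513760720476 216.16575412262878 [-0.07134035  0.          0.          0.          0.        ] [0.39358555 0.10766405 1.16820145] [ 10.85449257   0.484627   -90.17582651]
dock [([0.557, -0.022, 0.004], 0.8
[... 846 characters left out ...]
eel_cup []
{'clock': 1.4, 'joint_positions': array([-4.94105618e+01,  2.20409967e+01,  4.54039072e-01, -5.14937408e-04,
       -6.84099604e+01, -1.48158132e+01]), 'qvel': array([ 0.14839273, -0.00510721,  0.02022488, -0.03430587, -0.0666193 ,
        0.02931355]), 'joint_torque': array([-1.21369172e-03, -3.90467513e+01,  1.87619179e+01,  4.22426194e+00,
        1.54529238e-02, -1.53743872e-05]), 'position': array([ 0.27177809, -0.56280982,  0.22256561]), 'tool_rot': array([-1.79997143e+02,  1.25098371e-03, -1.54226564e+02]), 'force': array([0.96235824, 0.16111183, 0.70857815]), 'wrist_torque': array([-0.00442592,  0.03008865,  0.0181558 ]), 'finger_force': 0.0, 'opening': 0.9994635588015323}
```

View pics/scene1.png

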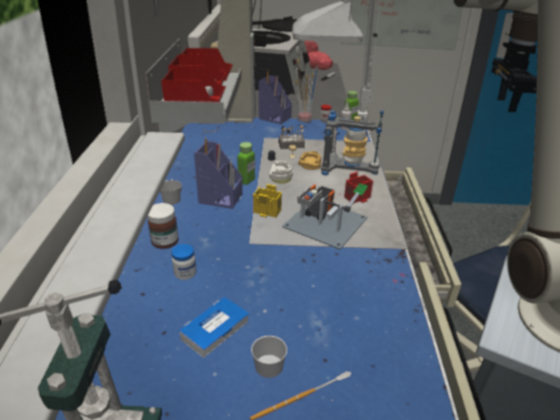

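```bash
python3 -c "
import cv2
i=cv2.imread('pics/top1.png'); i=i[80:380,180:480]; cv2.imwrite('pics/top1c.png',cv2.resize(i,(600,600),interpolation=cv2.INTER_CUBIC))"
```

```text
(no output)
```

View pics/top1.png

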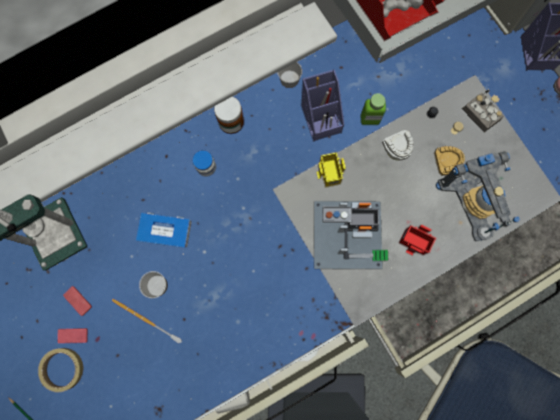

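The scene view shows the dock around (325,215). In the top view the dock plate spans (315–382, 202–268), with the tray and stones near (343,214), the cassette near (365,217) and the green paddle near (381,255). I'll zoom in on the dock.

```bash
python3 -c "
import cv2
i=cv2.imread('pics/top1.png')[190:280,300:400]; cv2.imwrite('pics/top1d.png',cv2.resize(i,(660,594),interpolation=cv2.INTER_CUBIC))"
```

```text
(no output)
```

View pics/top1d.png

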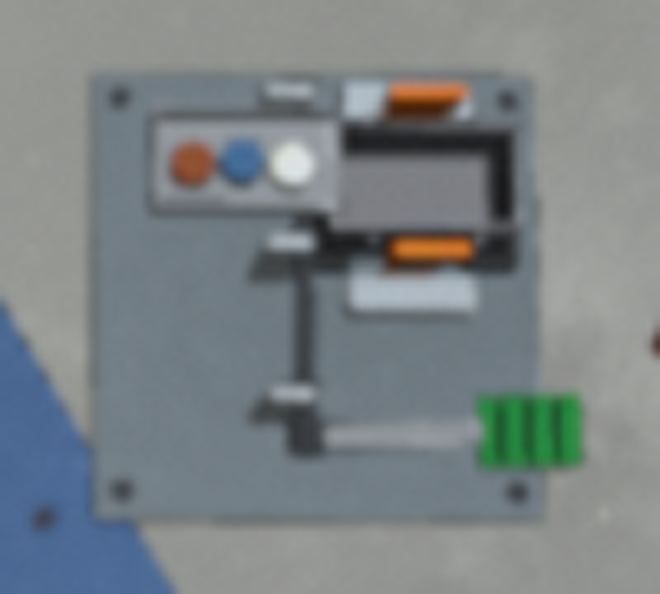

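The crop is clear. Tray edges run from u≈150 to 340, the stones are at (192,163), (241,160) and (292,163), the pads at (427,92) and (432,248), and the paddle at (530,430). I'll fit the dock pose to these points.

```bash
cat >h.py <<'E'
from workcell import env
import cv2, numpy as np
from scipy.spatial.transform import Rotation as R
from scipy.optimize import least_squares
def project(p,P):
    Rc=R.from_euler('xyz',p["orientation"],degrees=True).as_matrix()
    q=(np.atleast_2d(P)-p["position"])@Rc*[1,-1,-1]
    K=np.array([[p["fx"],0,p["cx"]],[0,p["fy"],p["cy"]],[0,0,1]])
    return cv2.projectPoints(q,np.zeros(3),np.zeros(3),K,np.array(p["D"],float))[0][:,0]
def w(d,P): # dock pose d=(x,y,yaw rad) -> world
    c,s=np.cos(d[2]),np.sin(d[2]); P=np.atleast_2d(P).astype(float)
    return np.c_[d[0]+c*P[:,0]-s*P[:,1],d[1]+s*P[:,0]+c*P[:,1],P[:,2]]
E
python3 - <<'E'
from h import *
p=env.grab_frame("top")
f=lambda L:np.array([300,190])+(np.array(L)+.5)/6.6-.5
M=np.array([[-90,-27,91],[-90,-10.5,87],[-90,-43.5,95.4],[17,34,92],[-17,34,92],[17,95,92],[-17,95,92],[29,0,72],[-29,0,59]])/1e3
U=f([[530,430],[480,431],[581,430],[338,122],[338,212],[152,118],[152,211],[430,84],[432,260]])
plate=np.array([[1,1],[1,-1],[-1,-1],[-1,1]])*[.08,.079]
Up=f([[95,77],[530,77],[542,518],[95,520]])
def res(v):
    a=project(p,w(v[:3],M))-U
    b=project(p,w(v[:3],np.c_[plate+v[3:5],np.full(4,.006)]))-Up
    return np.r_[a.ravel(),b.ravel()]
r=least_squares(res,[.6,-.06,0,-.04,0],loss='soft_l1',x_scale=.01)
print(r.x); print(np.round(res(r.x).reshape(-1,2),2))
r2=least_squares(lambda v:res(np.r_[v,r.x[3:]])[:18],r.x[:3],x_scale=.01);print(r2.x)
d=r.x
print(w(d,M[[0]]),"cast etc")
for yaw in (90,-90):
  q=env.inverse_kinematics([d[0],d[1],.06],[180,0,np.degrees(d[2])+yaw]);print(yaw,q)
E
```

```text
[ 0.60428749 -0.06733976 -0.00337967 -0.03161957  0.0317612 ]
[[ 0.24  0.37]
 [-0.17  0.45]
 [ 0.58  0.12]
 [-0.24 -1.87]
 [ 0.16 -0.15]
 [-0.04 -1.23]
 [ 0.2   0.04]
 [-0.17  0.46]
 [-0.57  0.5 ]
 [-0.86 -0.46]
 [ 0.13 -0.53]
 [ 0.76  0.52]
 [-0.1   0.38]]
[ 0.60410658 -0.06712235  0.00339852]
[[ 0.51419675 -0.09403543  0.091     ]] cast etc
90 [  8.87865622  29.36749444 -13.40577605   0.         -47.22672951
 170.92770312]
-90 [  8.87865622  29.36749444 -13.40577605   0.         -47.22672951
  -9.07229688]
```

The fit is within about 2 mm: dock at (0.604, -0.067), yaw ≈ 0, paddle middle at (0.514, -0.094). Next I'll push the paddle with the fingers shut and look while holding it down.

```bash
cat >>h.py <<'E'
D=np.array([.6042,-.0673,-.001]); ROT=[180,0,-90.1]
def arc(th): # TCP on the paddle's arc, 4 mm towards its free end
    return w(D,[-.09,.043-.073*np.cos(th)-.004,.070+.073*np.sin(th)])[0]
E
python3 - <<'E'
from h import *
env.gripper_to(0.0,30)
p0=env.read_state()["position"]
env.move_straight([*p0[:2],.30],rate=.2)
env.goto([.42,-.25,.28],ROT)
a=arc(.29); env.goto([a[0],a[1],.14],ROT)
hit=env.move_straight([a[0],a[1],.085],rate=.04,force_limit=1.5)
s=env.read_state();print(hit,s["position"],s["force"],s["clock"])
for th in np.arange(.2,-.8,-.1):
    t=arc(th)
    if t[2]>env.read_state()["position"][2]-.001: continue
    h=env.move_straight(t,rate=.06,force_limit=12)
    s=env.read_state();print(round(th,2),h,s["position"].round(4),s["force"].round(1))
    if h: break
env.dwell(.7)
for n in("scene","top"):
    p=env.grab_frame(n); cv2.imwrite(f"pics/{n}2.png",p["image"])
s=env.read_state();print(s["position"],s["force"],s["clock"])
a=cv2.resize(cv2.imread("pics/top2.png")[190:280,300:400],(400,360),interpolation=2)
b=cv2.resize(cv2.imread("pics/scene2.png")[160:250,270:370],(400,360),interpolation=2)
cv2.imwrite("pics/both2.png",np.hstack([a,b]))
E
```

```text
False [ 0.51424827 -0.09818851  0.08524177] [-0.39727144 -0.53583058  1.76020316] 7.25
0.1 False [ 0.514  -0.1009  0.0768] [0.4 1.1 0.8]
0.0 False [ 0.5141 -0.1012  0.0696] [0.  0.9 1.7]
-0.1 False [ 0.514  -0.1009  0.0623] [-0.4  1.2  1.4]
-0.2 False [ 0.514  -0.0997  0.0551] [-0.8 -0.   1.6]
-0.3 False [ 0.514  -0.0979  0.048 ] [-0.2 -0.9  1.2]
-0.4 False [ 0.5141 -0.0954  0.0412] [ 0.3 -0.4  1.5]
-0.5 False [ 0.5141 -0.0921  0.0347] [-0.2 -2.2  2.5]
-0.6 False [ 0.5141 -0.0883  0.0285] [ 0.6 -0.2  1.7]
-0.7 True [ 0.5144 -0.0868  0.0265] [-4.6 -7.8 17.1]
[ 0.51428354 -0.08698355  0.02660279] [-3.28706129 -5.31047958 16.17649359] 10.4667
```

View pics/both2.png

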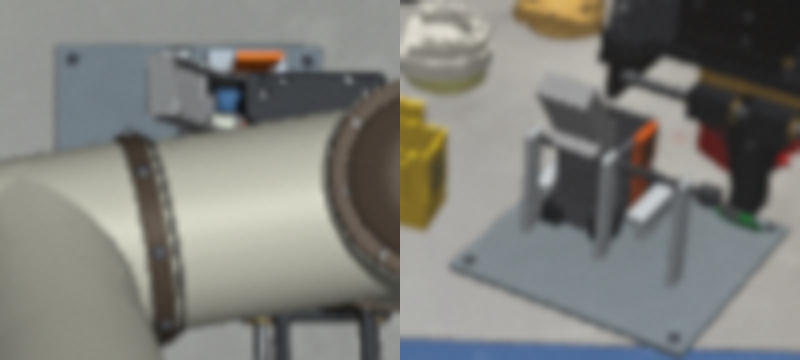

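The tray is tipped fully against its stop, and the blue and white stones show inside the cassette. I'll let the tray back gently, rise, and check.

```bash
python3 - <<'E'
from h import *
for th in (-.5,-.2,.1,.3): env.move_straight(arc(th),rate=.08)
a=arc(.3); env.move_straight([a[0],a[1],.2],rate=.2)
env.goto([.42,-.25,.25],ROT)
env.gripper_to(1.0)
p=env.grab_frame("top"); cv2.imwrite("pics/top3.png",p["image"])
a=cv2.resize(p["image"][190:280,300:400],(660,594),interpolation=2); cv2.imwrite("pics/top3c.png",a)
for t in("cassette","stone_1"): print([(d["xyz"].round(3) if hasattr(d["xyz"],'round') else d["xyz"],d["score"]) for d in env.search_frame(p,t)])
print(env.read_state()["clock"])
E
```

```text
[([0.6109, -0.0749, 0.0403], 0.94), ([0.7209, 0.0003, 0.0293], 0.88)]
[([0.6115, -0.0585, 0.0272], 0.42)]
15.0833
```

View pics/top3c.png

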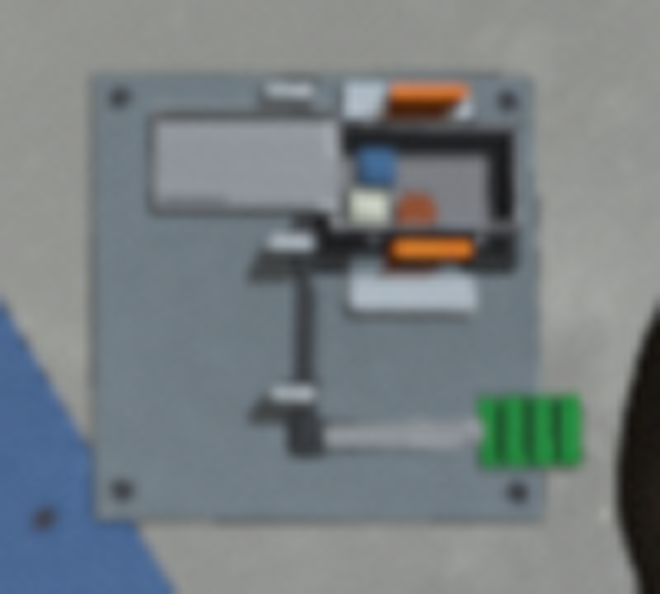

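All three stones are in the cassette (blue, white and red near (375,165), (368,206) and (415,208)) and the tray is level again. Now the grasp.

```bash
python3 - <<'E'
from h import *
env.goto([.48,-.15,.22],ROT)
env.goto([D[0],D[1],.17],ROT)
h=env.move_straight([D[0],D[1],.043],rate=.08,force_limit=8)
s=env.read_state();print(h,s["position"],s["force"])
env.gripper_to(0.0,35); env.dwell(.3)
s=env.read_state();print(s["opening"]*87,s["finger_force"],s["force"],s["position"],s["clock"])
E
```

```text
False [ 0.60460038 -0.06725601  0.04359178] [ 0.58539863  0.49265271 -0.7641684 ]
45.14799728682046 35.001155734062195 [0.36866333 0.64141145 5.59400919] [ 0.6048919  -0.06723544  0.04389182] 19.1333
```

Both catches are fully in and the sideways force is about zero. Lifting.

```bash
python3 - <<'E'
from h import *
h=env.move_straight([D[0],D[1],.065],rate=.03,force_limit=25)
s=env.read_state();print(h,s["force"],s["opening"]*87,s["finger_force"])
if not h:
    env.move_straight([D[0],D[1],.145],rate=.05); env.dwell(.5)
    s=env.read_state();print(s["force"],s["opening"]*87,s["finger_force"],s["position"],s["clock"])
a=[]
for n,(y,x) in dict(top=(190,300),scene=(130,270)).items():
    p=env.grab_frame(n); a.append(cv2.resize(p["image"][y:y+100,x:x+100],(400,400),interpolation=2))
cv2.imwrite("pics/both4.png",np.hstack(a))
E
```

```text
False [-0.17512222  0.57636476 -2.29733298] 44.84469663756894 34.99938189983368
[-0.48216134 -0.39682092 -1.80087577] 45.022778860586605 34.9995356798172 [ 0.60419318 -0.06727412  0.14498089] 22.2667
```

View pics/both4.png

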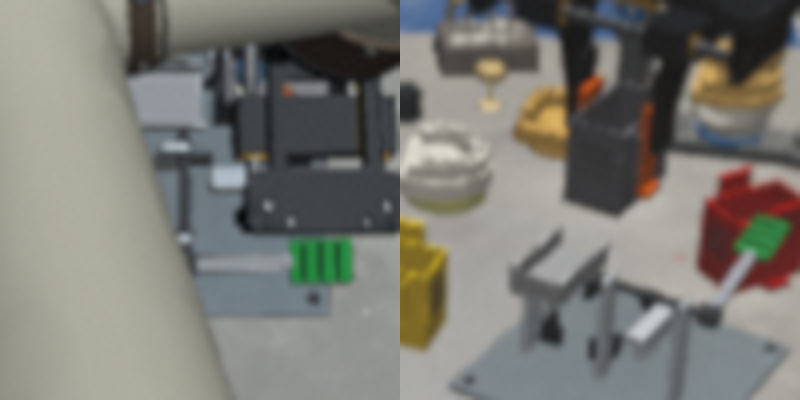

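The cassette hangs upright between the fingers, clear of the dock and about 10 cm up. The wrist force is about 2 N, which matches its weight with the stones.

```bash
python3 -c "
from workcell import env
env.dwell(.5); print(env.close_job())"
```

```text
the job is handed in; nothing more can be done
None
```

The job is handed in: the tray was tipped, all three stones were seen in the cassette, and it was lifted by its squeezed catches and held upright and still about 10 cm above its seat; no verdict came back.

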